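Dry-fit a small cabinet frame in its assembly jig

TASK

Dry-fit the little cabinet frame in the plywood jig before it is glued: lay the broad stile in the jig's broad channel and the slim stile in its slim channel, flat on the base with the housings up and the end with the widest housing towards the long end fence. Then lay the three rails across both stiles, each fully down in the pair of housings cut to its width, its ends level with the stiles' outer edges. Leave the tape measure and the nail tin where they stand.

Things in the scene. Friction and masses are not known exactly. Their poses are not given: they have to be found in the camera images.
- jig: Plywood jig fixed to the bench, 244 x 224 mm; origin: centre of underside, z up, base top z = 12 mm. Long fence (16 high) at the -x end, near the robot, face x = -102; two stops face x = +102. Two channels along x between chamfered blocks 10 high at |x| = 50 to 86: broad, 48 wide, centre y = +63; slim, 34 wide, centre y = -70. Stile home: origin x = 0, y = centre, z = 12, x axes parallel. Rail home: y = 0, underside z = 26.
- broad_stile: The broader stile: pale wood, 44 wide (y), 200 long (x), 28 thick (mm), about 145 g. Origin: centre of underside, z up, housings (notches 14 deep right across the upper face, floor 14 above the underside, edges chamfered 2.5): the widest, 51 long, centred at x = -58.5; the narrowest, 29, at x = +6; the medium, 39, at x = +64.5. Flat sides, 14 high at the housings, 28 at the solid land at x = -21.
- slim_stile: The slimmer stile: pale wood, 30 wide (y), 200 long (x), 28 thick (mm), about 100 g. Origin: centre of underside, z up, housings (notches 14 deep right across the upper face, floor 14 above the underside, edges chamfered 2.5): the widest, 51 long, centred at x = -58.5; the narrowest, 29, at x = +6; the medium, 39, at x = +64.5. Flat sides, 14 high at the housings, 28 at the solid land at x = -21.
- wide_rail: The widest of the three rails: a plain pale board 46 mm wide (x), 170 mm long (y), 14 mm thick; origin at the centre of its underside, y along its length, z up, alike either way round. It belongs in the 51 mm housings of the two stiles. About 64 g. A bench grinder 0.25 m tall stands behind the middle of the work, from about x = 0.65 m on: carry things past in front of it.
- narrow_rail: The narrowest of the three rails: a plain pale board 24 mm wide (x), 170 mm long (y), 14 mm thick; origin at the centre of its underside, y along its length, z up, alike either way round. It belongs in the 29 mm housings of the two stiles. About 34 g. A bench grinder 0.25 m tall stands behind the middle of the work, from about x = 0.65 m on: carry things past in front of it.
- medium_rail: The middle width of the three rails: a plain pale board 34 mm wide (x), 170 mm long (y), 14 mm thick; origin at the centre of its underside, y along its length, z up, alike either way round. It belongs in the 39 mm housings of the two stiles. About 48 g. A bench grinder 0.25 m tall stands behind the middle of the work, from about x = 0.65 m on: carry things past in front of it.
- tape_measure: White steel tape measure standing on the bench, 36 x 95 x 62 mm, origin at the centre of its underside; not to be disturbed.
- nail_tin: Round open tin of nails, 71 mm across, 46 mm high, origin at the centre of its underside; not to be disturbed.

How it is judged:
At the end, for the whole second after the job is handed in: Each stile lies flat in its own channel (5 mm, 0.06 rad), widest housing at the fence; each rail is seated (3 mm) and level (0.04 rad) in the housings of its width in both stiles (7 mm along, 10 mm across); all released and at rest; tape and tin not moved over 30 mm (x of broad_stile in the frame of jig between -0.005 and 0.005 m and y of broad_stile in the frame of jig between 0.058 and 0.068 m and z of broad_stile in the frame of jig between 0.009 and 0.015 m and angle between the x axis of each of broad_stile, slim_stile and the x axis of jig, either way round below 0.06 rad and angle between each of broad_stile, slim_stile, wide_rail, narrow_rail, medium_rail's own z axis and vertical below 0.04 rad and linear speed of each of broad_stile, slim_stile, wide_rail, narrow_rail, medium_rail below 0.02 m/s and x of slim_stile in the frame of jig between -0.005 and 0.005 m and y of slim_stile in the frame of jig between -0.075 and -0.065 m and z of slim_stile in the frame of jig between 0.009 and 0.015 m and x of wide_rail in the frame of broad_stile between -0.0655 and -0.0515 m and z of wide_rail in the frame of broad_stile between 0.011 and 0.017 m and x of wide_rail in the frame of slim_stile between -0.0655 and -0.0515 m and z of wide_rail in the frame of slim_stile between 0.011 and 0.017 m and x of wide_rail in the frame of jig between -0.0675 and -0.0495 m and y of wide_rail in the frame of jig between -0.01 and 0.01 m and angle between the y axis of each of wide_rail, narrow_rail, medium_rail and the y axis of jig, either way round below 0.08 rad and x of narrow_rail in the frame of broad_stile between -0.001 and 0.013 m and z of narrow_rail in the frame of broad_stile between 0.011 and 0.017 m and x of narrow_rail in the frame of slim_stile between -0.001 and 0.013 m and z of narrow_rail in the frame of slim_stile between 0.011 and 0.017 m and x of narrow_rail in the frame of jig between -0.003 and 0.015 m and y of narrow_rail in the frame of jig between -0.01 and 0.01 m and x of medium_rail in the frame of broad_stile between 0.0575 and 0.0715 m and z of medium_rail in the frame of broad_stile between 0.011 and 0.017 m and x of medium_rail in the frame of slim_stile between 0.0575 and 0.0715 m and z of medium_rail in the frame of slim_stile between 0.011 and 0.017 m and x of medium_rail in the frame of jig between 0.0555 and 0.0735 m and y of medium_rail in the frame of jig between -0.01 and 0.01 m); the robot touches nothing.
It fails at once if the tape measure is moved by more than 30 mm (distance of tape_measure from where it was at the start of the episode above 0.03 m).
It fails at once if the nail tin is moved by more than 30 mm (distance of nail_tin from where it was at the start of the episode above 0.03 m).
It also fails if it takes over 120 s, if anything falls off the work surface, if the arm or the gripper's body presses on something with over 40 N, if the wrist force passes 120 N, or if a joint passes its speed limit or range.

ROBOT

A 6-joint arm with a two-finger parallel gripper is mounted at the origin on a cart in front of the work surface, level with it; the furniture and walls round the work are solid. World frame = base frame: x ahead of the robot, y to its left, z up, the work surface at z = 0. Lengths are in m, angles in rad, forces in N, time in s.
With the tool pointing down it reaches from about 0.3 to 0.875 m from the base axis. Payload 4.2 kg.
Tool frame: the origin (TCP) lies between the finger pads; the fingertips stand r.nose_length ahead of it and the grasp point (between the pads) lies 11 mm behind it (r.nose_length is the distance from the TCP to the fingertips, in m); z points along the fingers, y is the line along which they close (so a half turn about z gives the same grasp; the last joint's range is limited). The gripper opens to 85 mm and grips with 20 to 120 N. Pads are 22 mm wide; open, the fingers measure 114 mm over their backs; the gripper's body (76 mm by 85 mm) begins 54 mm behind the grasp point. The pads swing forward as they close: fully open they stand 13 mm farther back than shut.
Start: joints at [-1.189, 0.32, 1.565, -0, 1.257, -0.02], TCP at [0.225, -0.529, 0.239] pointing down, gripper open.
Joint ranges: [-3.11, 3.11], [-0.84, 2.01], [0.21, 2.61], [-1.34, 4.49], [0.05, 2.63], [-2.56, 2.56]. Speed limits (rad/s): [2.57, 2.57, 3.14, 3.14, 3.14, 3.14].

INTERFACE

Orientations are given as a unit quaternion [w, x, y, z].
In Python, from cell import r gives the robot as it stands.
- The arm moves only by the tool jog_arm, never from a script. Its argument "motion" is one flat list of numbers, 7 for each row, row after row: the gripper command: -1 is fully open, 1 is shut, values between are in proportion, then the shift along the tool's x, y, z in mm, then the turn, a rotation vector about the tool's x, y, z in degrees. In form: [jaw, dx, dy, dz, rx, ry, rz, jaw, dx, dy, dz, rx, ry, rz, ...]. A call has 1 to 20 rows; each row shifts and turns the commanded pose from where the row before left it, along the tool's axes as they then stand; what a row does not reach is not made up. A row lasts 1/12 s, in which the tool goes at most 41.7 mm and 7.16 degrees, less where a joint would pass 70% of its speed; a pose out of reach is approached as far as the arm can. A call is refused whole if a number of a shift passes 41.7 or a number of a turn 7.16, either way. A call with a gripper value outside its range is refused whole. The fingers move at their own pace and stop on an object; the grip force is fixed at half the most. Time passes only in rows, so rows that do not move let the fingers close. It gives the time, the measured TCP pose, the force, the opening and the grip force at its end, in the units of the state.
- r.sense(): the state, without advancing time (a new reading comes with each control period).
- r.camera(name): name is "scene" or "top" or "wrist"; returns a dict with "image" (420x560x3 uint8, red, green, blue), "depth" (420x560 float32, m along the optical axis (not along the pixel's ray), 0 where there is no reading), "fx", "fy", "cx", "cy" (pixels), "extrinsics" (4x4, takes a point from world to camera coordinates); the wrist camera has in their place "mount" (4x4, takes a point from camera to tool coordinates, whose origin is the TCP and whose axes are the flange's). Camera axes: x right, y down, z forward; pixel columns grow to the right and rows downward; lengths in m; the calibration is good to about 2 mm. A picture is of the moment at which its call begins: read the wrist's pose just before it.
- r.sign_off(): hands the job in; it is judged then, once.
The state is a dict: "clock": time; "q": joint angles; "qvel": joint speeds; "joint_efforts": joint torques, N m; "tool_pos": TCP position; "tool_rot": TCP orientation; "ft_force": force on the tool from outside, world axes, zero at the start; "wrist_torque": the same for the moment, N m; "width": finger opening in m; "grasp_force": force on a finger pad.
Only numpy, scipy, OpenCV 4.12 (cv2) and the standard library are available. Lean on these libraries where they do the work, as an engineer would, in place of code of your own. Each camera call takes 0.05 s, during which the arm holds its last target. There are 200 camera calls.

## Working session

There is one attempt and no reset: what is moved stays moved. The work goes in short steps, Python scripts to look and compute and a tool call to move; the robot and the scene stay as the last step left them, time stands still between calls to the robot, and variables do not carry over. Pictures are saved under pics/ and viewed, at most 14 in all, crops included, and the job is handed in when it is done.

Besides the shell and the picture viewer there is one more tool, called by a JSON object that holds its "method" and its "body", one argument or row to a line. jog_arm: Moves the arm, as the interface text tells. Its arguments: {"type":"object","properties":{"motion":{"type":"array"}},"required":["motion"]}

```bash
ls; mkdir -p pics
python3 - <<'E'
from cell import r
import cv2,numpy as np
print(r.sense(), r.nose_length)
for n in("top","scene"):
    c=r.camera(n); cv2.imwrite(f"pics/{n}0.png",c["image"][:,:,::-1]); np.savez(f"{n}0.npz",**c)
    print(n,c["fx"],c["fy"],c["cx"],c["cy"],c["extrinsics"].round(4).tolist())
E
```

```text
pics
{'clock': 0.0, 'q': array([-1.18899296e+00,  3.20307419e-01,  1.56568013e+00,  2.84448666e-06,
        1.25738520e+00, -2.00131635e-02]), 'qvel': array([-7.08321895e-04, -9.25507327e-04, -8.20177101e-05,  8.28832849e-04,
        1.63300145e-03, -3.27627280e-04]), 'joint_efforts': array([ 2.07721307e-03, -4.15518200e+01, -2.34161943e+01, -6.43300223e-05,
        8.06272816e-03, -1.90305030e-05]), 'tool_pos': array([ 0.22470082, -0.52877908,  0.2384729 ]), 'tool_rot': array([-8.75767269e-04,  9.79885429e-01,  1.99558899e-01, -1.58797940e-04]), 'ft_force': array([0.03593363, 0.35363818, 0.16694149]), 'wrist_torque': array([-0.05390817, -0.02667661, -0.01618518]), 'grasp_force': 0.0, 'width': 0.08512906342823202} 0.008
top 503.149645528123 503.149645528123 282.85473598657734 208.03348266298474 [[0.0047, -0.9998, 0.0216, -0.0797], [-0.989, -0.0078, -0.148, 0.5395], [0.1481, -0.0207, -0.9888, 1.0221], [0.0, 0.0, 0.0, 1.0]]
scene 405.50162902958454 405.50162902958454 278.66610762981406 211.11883735270624 [[-0.9072, -0.4201, -0.0242, 0.4577], [-0.1494, 0.3755, -0.9147, 0.1537], [0.3933, -0.8262, -0.4034, 0.8013], [0.0, 0.0, 0.0, 1.0]]
```

View pics/top0.png

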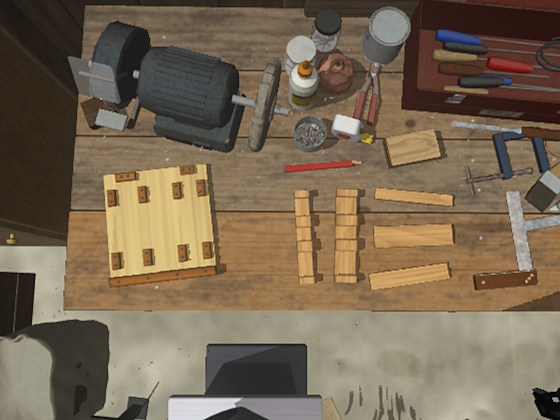

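View pics/scene0.png

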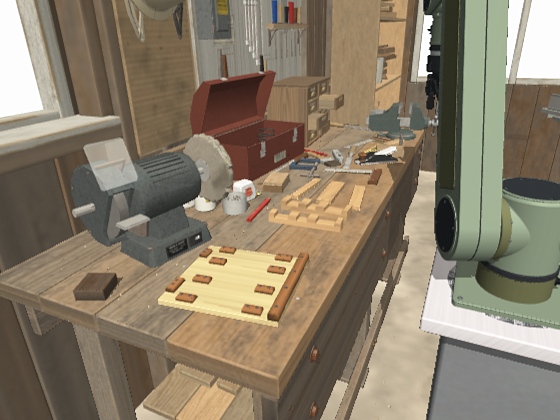

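The top view shows the jig at about (162,225), the slim stile at (305,238), the broad stile at (346,236), the three rails at (413,197), (413,236) and (410,276), and the tin at (310,133). The tape is at (347,127). The scene view shows the same layout. Next I'll enlarge the parts and measure them.

```bash
cat > h.py <<'E'
import numpy as np,cv2
def cloud(c):
    d=c["depth"]; v,u=np.mgrid[:d.shape[0],:d.shape[1]]
    P=np.stack([(u-c["cx"])/c["fx"]*d,(v-c["cy"])/c["fy"]*d,d],-1)
    E=c["extrinsics"]; return (P-E[:3,3])@E[:3,:3]
def ray(c,u,v,z,E=None):
    E=c["extrinsics"] if E is None else E
    R=E[:3,:3]; o=-R.T@E[:3,3]; d=R.T@np.array([(u-c["cx"])/c["fx"],(v-c["cy"])/c["fy"],1])
    return o+d*(z-o[2])/d[2]
E
python3 - <<'E'
import numpy as np,cv2
from h import *
c=dict(np.load("top0.npz")); P=cloud(c); im=c["image"][:,:,::-1]
cv2.imwrite("pics/crop0.png",cv2.resize(im[170:300,280:470],None,fx=4.2,fy=4.2,interpolation=cv2.INTER_CUBIC))
z=P[:,:,2]
bench=np.median(z[255:280,235:285]); print("bench z",bench)
m=((z>bench+.006)&(c["depth"]>0)&(P[:,:,0]>.2)&(P[:,:,0]<.62)).astype(np.uint8)
n,l,s,ct=cv2.connectedComponentsWithStats(m)
for i in range(1,n):
    if s[i,4]<200: continue
    q=P[l==i]; top=q[:,2]>np.percentile(q[:,2],80)-.004
    rc=cv2.minAreaRect(q[:,:2].astype(np.float32)*1000)
    print(s[i],np.round(rc[0],0),np.round(rc[1],0),round(rc[2],1),"z",np.percentile(q[:,2],[50,95]).round(4))
E
```

```text
bench z -5.683158649554385e-05
[  103   172   114   116 11398] [507. 190.] [245. 225.] 7.1 z [0.0124 0.0267]
[466 176  46  21 219] [ 597. -531.] [45. 99.] 0.5 z [0.012  0.0157]
[524 176  36  37 831] [ 589. -656.] [53. 91.] 48.6 z [0.0143 0.0181]
[ 334  189   23   94 1988] [ 485. -211.] [ 45. 200.] 88.3 z [0.0161 0.03  ]
[374 188  79  19 877] [ 571. -362.] [172.  25.] 85.0 z [0.0139 0.0173]
[ 294  190   20   95 1345] [ 481. -121.] [201.  30.] 3.4 z [0.016  0.0301]
[ 473  215   87   76 1793] [ 443. -597.] [109. 250.] 48.5 z [0.014  0.0193]
[ 373  224   80   25 1680] [ 486. -358.] [ 46. 170.] 2.5 z [0.014  0.0174]
[ 368  263   81   27 1275] [ 399. -346.] [ 34. 171.] 8.5 z [0.0141 0.0174]
[532 388  28  26 487] [ 210. -478.] [18. 43.] 28.1 z [0.3044 0.3447]
```

View pics/crop0.png

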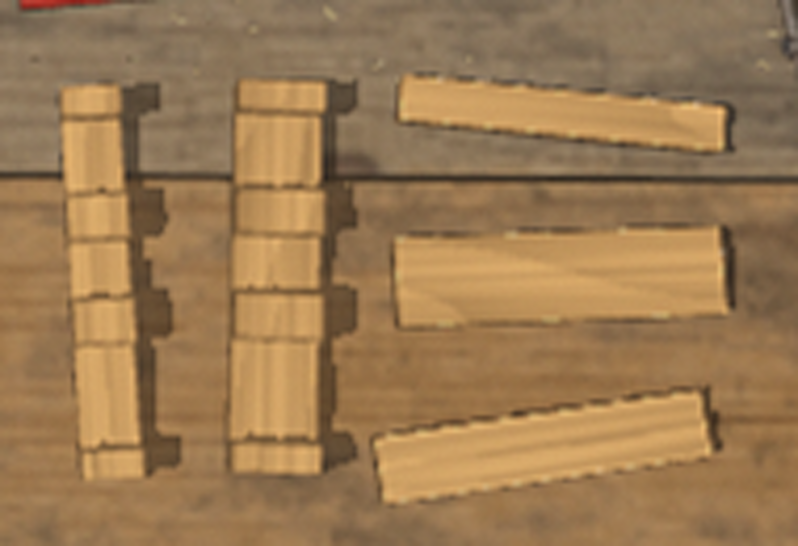

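The crop shows both stiles with housings up and the widest housing at the robot end (crop rows 340-440), so nothing needs turning over. All the measured sizes match the listed ones. The rails, from far to near, are narrow, wide and medium. I'll move to a wrist view over the stiles.

{"method": "jog_arm", "body": {
  "motion": [-1,0,0,-5,0,0,6.67,-1,0,0,-5,0,0,6.67,-1,0,0,-5,0,0,6.67,-1,23,-29,-5,0,0,0,-1,23,-29,-5,0,0,0,-1,23,-29,-5,0,0,0,-1,23,-29,-5,0,0,0,-1,23,-29,-5,0,0,0,-1,23,-29,-5,0,0,0,-1,23,-29,-5,0,0,0,-1,23,-29,-5,0,0,0,-1,23,-29,-5,0,0,0,-1,23,-29,-5,0,0,0,-1,23,-29,0,0,0,0,-1,23,-29,0,0,0,0,-1,0,0,0,0,0,0,-1,0,0,0,0,0,0]
}}

```text
clock: 1.52
tool_pos: [0.4827, -0.1657, 0.3037]
tool_rot: [-0.0, 1.0, 0.028, -0.001]
ft_force: [-0.4, -0.3, 0.7]
width: 0.0856
grasp_force: 0.0
```

```bash
cat >> h.py <<'E'
from scipy.spatial.transform import Rotation as Rn
def tool(s):
    w,x,y,z=s["tool_rot"]; T=np.eye(4); T[:3,:3]=Rn.from_quat([x,y,z,w]).as_matrix(); T[:3,3]=s["tool_pos"]; return T
def phi(T): return np.degrees(np.arctan2(T[1,0],T[0,0]))
def wrist(r,name=None):
    s=r.sense(); T=tool(s); c=r.camera("wrist"); c["extrinsics"]=np.linalg.inv(T@c["mount"])
    if name: cv2.imwrite(f"pics/{name}.png",c["image"][:,:,::-1]); np.savez(f"{name}.npz",**c)
    return c,T,s
def parts(c,lo=.006,hi=.05,amin=600):
    P=cloud(c); z=P[:,:,2]; m=((z>lo)&(z<hi)&(c["depth"]>0)).astype(np.uint8)
    n,l,s,ct=cv2.connectedComponentsWithStats(m); out=[]
    for i in range(1,n):
        if s[i,4]<amin: continue
        q=P[l==i]; rc=cv2.minAreaRect(q[:,:2].astype(np.float32)*1000)
        (cx,cy),(a,b),t=rc
        if a<b: a,b,t=b,a,t+90
        t=(t+90)%180-90
        out.append((s[i][:4],round(cx,1),round(cy,1),round(a,1),round(b,1),round(t,2),np.percentile(q[:,2],[50,95]).round(4))); print(*out[-1])
    return out
def go(T,x,y,p=None):
    "mm shift in tool axes from T to world x,y (mm) once yaw is p deg"
    a=np.radians(phi(T) if p is None else p); d=np.array([x,y])-T[:2,3]*1000
    print("dxy tool",np.round([d@[np.cos(a),np.sin(a)],d@[np.sin(a),-np.cos(a)]],1),"rz",None if p is None else round(phi(T)-p,2))
E
python3 - <<'E'
from h import *; from cell import r
c,T,s=wrist(r,"w1"); print(s["tool_pos"],phi(T),s["q"].round(2),c["fx"],c["mount"].round(3).tolist()); parts(c)
E
```

```text
[ 0.48274097 -0.16569866  0.30371992] 3.2321352308607727 [-0.35  0.18  1.59 -0.    1.37  1.16] 344.0016172670978 [[0.001, -0.951, -0.31, 0.079], [1.0, 0.001, -0.001, -0.0], [0.001, -0.31, 0.951, -0.135], [0.0, 0.0, 0.0, 1.0]]
[415   0 117  36] 664.9 -362.5 113.2 35.3 -78.48 [0.0313 0.033 ]
[  0   6 105 219] 514.5 142.2 244.4 131.6 7.06 [0.0124 0.0272]
[210  13 151  20] 641.6 -162.7 167.7 13.3 -84.27 [0.0086 0.0101]
[227  76  31 165] 482.8 -121.1 199.8 30.3 3.34 [0.0149 0.0287]
[291  76  57 167] 486.2 -211.3 200.0 44.3 -1.68 [0.0149 0.0287]
[377  76 147  44] 572.6 -362.5 170.7 24.2 84.72 [0.0136 0.0151]
[363 150 142  38] 487.2 -358.1 170.4 46.5 -87.46 [0.0137 0.015 ]
[347 214 131  37] 400.4 -346.6 170.0 35.2 -81.51 [0.0136 0.015 ]
[510 234  50  26] 390.5 -518.0 62.1 32.2 -84.85 [0.0158 0.0175]
```

View pics/w1.png

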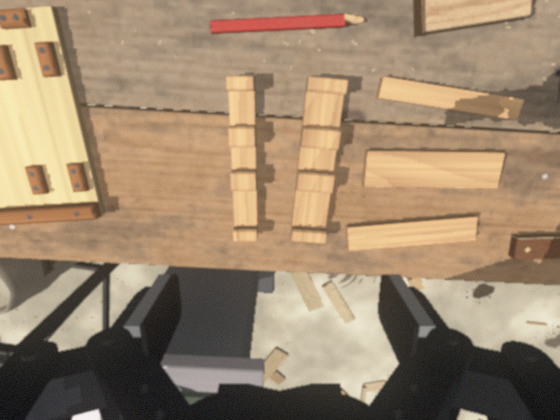

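The wrist view agrees with the top view to 1.5 mm. The slim stile is at (241,157) px and the broad stile at (320,158) px, with the rails to their right and the jig at left. I'll grasp the slim stile at its solid land.

{"method": "jog_arm", "body": {
  "motion": [-0.4,-9.2,-22.2,20,0,0,0,-0.4,-9.2,-22.2,20,0,0,0,-0.4,0,0,35,0,0,0,-0.4,0,0,35,0,0,0,-0.4,0,0,35,0,0,0,-0.4,0,0,35,0,0,0,-0.4,0,0,35,0,0,0,-0.4,0,0,30,0,0,0,-0.4,0,0,20,0,0,0,-0.4,0,0,15,0,0,0,-0.4,0,0,8,0,0,0,-0.4,0,0,5,0,0,0,-0.4,0,0,0,0,0,0,1,0,0,0,0,0,0,1,0,0,0,0,0,0,1,0,0,0,0,0,0,1,0,0,0,0,0,0]
}}

```text
clock: 2.98
tool_pos: [0.4624, -0.1242, 0.0126]
tool_rot: [0.001, 1.0, 0.026, 0.001]
ft_force: [-1.8, -1.4, 6.2]
width: 0.0287
grasp_force: 60.5
```

{"method": "jog_arm", "body": {
  "motion": [1,0,0,-10,0,0,0,1,0,0,-20,0,0,0,1,0,0,-30,0,0,0,1,0,0,-30,0,0,0,1,0,0,-30,0,0,0,1,0,0,-30,0,0,0,1,0,0,-30,0,0,-2,1,0,0,-20,0,0,-1.8,1,6.3,-23.6,-4,0,0,0,1,6.3,-23.6,-4,0,0,0,1,6.3,-23.6,-4,0,0,0,1,6.3,-23.6,-4,0,0,0,1,6.3,-23.6,-4,0,0,0,1,6.3,-23.6,-4,0,0,0,1,6.3,-23.6,-4,0,0,0,1,6.3,-23.6,-4,0,0,0,1,6.3,-23.6,-4,0,0,0,1,6.3,-23.6,-4,0,0,0,1,0,0,0,0,0,0,1,0,0,0,0,0,0]
}}

```text
clock: 4.65
tool_pos: [0.4958, 0.1188, 0.2514]
tool_rot: [0.0, 0.998, 0.061, 0.0]
ft_force: [0.7, -0.1, -1.5]
width: 0.0288
grasp_force: 59.7
```

Run:
```python
from h import *; from cell import r
c,T,s=wrist(r,"w2"); print(s["tool_pos"],phi(T)); parts(c,.006,.05); print("held");parts(c,.2,.28)
```

```text
[0.49582639 0.11883389 0.25140346] 6.95501189156798
[ 96  29 149 232] 503.4 231.8 245.0 139.8 7.43 [0.0122 0.0263]
[488  57  72  15] 637.0 -115.1 74.4 13.0 -84.18 [0.0085 0.0099]
[511 168  49 132] 462.0 -210.2 151.3 46.9 -1.6 [0.014 0.028]
held
[204   0 152 390] 521.7 119.7 165.0 55.9 -0.02 [0.2535 0.2677]
```

View pics/w2.png

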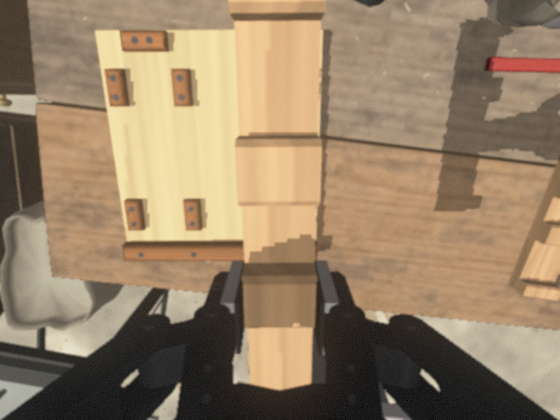

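The held stile covers the slim half of the jig. The jig's left edge (100-125, 30-250) and fence (row 250) are clear, and they put the jig centre at (508.7, 190), as the top view does. Next I'll check where the stile sits in the hand.

```bash
cat >> h.py <<'E'
def held(c,T,zt,zb=.004):
    "land patches near the world height zt (m), in tool mm"
    P=cloud(c); Q=(P-T[:3,3])@T[:3,:3]*1000
    m=((abs(P[:,:,2]-zt)<zb)&(abs(Q[:,:,1])<60)).astype(np.uint8); m=cv2.morphologyEx(m,cv2.MORPH_OPEN,np.ones((3,3)))
    n,l,s,_=cv2.connectedComponentsWithStats(m)
    for i in range(1,n):
        if s[i,4]<150: continue
        q=Q[l==i]; (cx,cy),(a,b),t=cv2.minAreaRect(q[:,:2].astype(np.float32))
        print(s[i][:4],"x",np.percentile(q[:,0],[1,99]).round(1),"y",np.percentile(q[:,1],[1,99]).round(1),"rect",round(cx,1),round(cy,1),round(a,1),round(b,1),round(t,1),"z",np.median(q[:,2]).round(1))
E
python3 - <<'E'
from h import *
from scipy.spatial.transform import Rotation
c=dict(np.load("w2.npz")); T=np.linalg.inv(c["extrinsics"])@np.linalg.inv(c["mount"])
held(c,T,.267,.003)
# housing floors
held(c,T,.253,.003)
E
```

```text
[228   0  99  13] x [104.9 107.7] y [-15.7  13.8] rect 106.2 -0.9 3.5 30.0 0.0 z -14.3
[235 138  87  68] x [42.  65.3] y [-15.3  14.1] rect 53.6 -0.6 30.2 24.5 89.3 z -15.1
[226 275 108  53] x [-11.5  12. ] y [-18.8  18.7] rect 0.2 -0.1 41.9 25.0 89.7 z -15.2
[235  18  86 118] x [ 66.  104.7] y [-15.5  13.9] rect 85.3 -0.8 30.2 39.6 89.6 z -1.1
[231 205  98  64] x [10.7 37.3] y [-17.8  17.3] rect 24.1 -0.2 27.9 41.9 0.0 z -1.3
[248 328  65  62] x [-55.2 -21.2] y [-14.5  14.8] rect -38.7 0.1 30.2 36.9 89.8 z -1.4
```

Run:
```python
from h import *
t=np.radians(7.2)
for f,o,lim in(("top0.npz",(507.2,190),300),("w2.npz",(508.7,190),200)):
    c=dict(np.load(f)); P=cloud(c)*1000; d=P[:,:,:2]-o; J=np.stack([d@[np.cos(t),np.sin(t)],d@[-np.sin(t),np.cos(t)]],-1)
    m=((P[:,:,2]>18)&(P[:,:,2]<32)&(abs(J[:,:,0])<125)&(abs(J[:,:,1])<115)).astype(np.uint8)
    n,l,s,_=cv2.connectedComponentsWithStats(m); print(f)
    for i in range(1,n):
        if s[i,4]<40: continue
        q=J[l==i]; print("x",np.percentile(q[:,0],[1,99]).round(1),"y",np.percentile(q[:,1],[1,99]).round(1),round(cv2.minAreaRect(q.astype(np.float32))[2],1))
```

```text
top0.npz
x [101.6 118.1] y [-85.  -55.6] 84.5
x [100.9 119. ] y [41.2 82.7] 89.6
x [50. 85.] y [-105.1  -88.4] 87.4
x [50.4 83.4] y [-52.9 -35.7] 89.4
x [49.4 84.8] y [20.6 38.2] 89.0
x [50.2 84.5] y [ 87.3 104.3] 0.3
x [-85.9 -51.4] y [-105.   -87.9] 0.2
x [-85.4 -51.1] y [-53.  -35.7] 0.1
x [-85.1 -51.3] y [21.1 38.3] 89.4
x [-85.4 -50.9] y [ 86.5 104.2] 89.5
x [-122.2 -102.4] y [-110.4  108.7] 90.0
w2.npz
x [102.1 119.7] y [40.5 83.4] 89.9
x [50.9 85.9] y [ 86.2 103.8] 0.2
x [50.7 85.7] y [20.4 38.1] 89.7
x [-84.5 -50.2] y [ 86.1 104.2] 89.5
x [-84.6 -50.3] y [20.6 38.3] 88.9
x [-121.5 -101.4] y [-26.2 109.1] 89.8
x [-120.5 -102.2] y [-112.2 -109.1] 0.2
```

The jig is confirmed to within half a millimetre. Lowering the slim stile.

{"method": "jog_arm", "body": {
  "motion": [1,1.1,1.75,20,0,0,0,1,0,0,35,0,0,0,1,0,0,35,0,0,0,1,0,0,35,0,0,0,1,0,0,30,0,0,0,1,0,0,20,0,0,0,1,0,0,15,0,0,0,1,0,0,10,0,0,0,1,0,0,7,0,0,0,1,0,0,6,0,0,0,1,0,0,5,0,0,0,1,0,0,4,0,0,0,1,0,0,3,0,0,0,1,0,0,0,0,0,0,1,0,0,0,0,0,0]
}}

```text
clock: 5.95
tool_pos: [0.4976, 0.1164, 0.0265]
tool_rot: [0.0, 0.998, 0.059, 0.0]
ft_force: [0.1, 0.4, -1.0]
width: 0.0286
grasp_force: 59.7
```

Run:
```python
from cell import r
s=r.sense(); print(s["tool_pos"],s["ft_force"],s["wrist_torque"])
```

```text
[0.49756249 0.11644922 0.02654811] [ 0.10066734  0.35189441 -1.0405299 ] [0.03568383 0.04673023 0.03372355]
```

{"method": "jog_arm", "body": {
  "motion": [1,0,-0.5,1.5,0,0,0,1,0,0,0,0,0,0,-0.2,0,0,0,0,0,0,-0.2,0,0,0,0,0,0,-0.2,0,0,0,0,0,0,-0.2,0,0,-10,0,0,0,-0.4,0,0,-20,0,0,0,-0.4,0,0,-30,0,0,0,-0.4,0,0,-35,0,0,0,-0.4,0,0,-35,0,0,0,-0.4,0,0,-35,0,0,0,-0.4,0,0,-35,0,0,0,-0.4,0,0,-35,0,0,0,-0.4,0,0,0,0,0,0,-0.4,0,0,0,0,0,0]
}}

```text
clock: 7.2
tool_pos: [0.4982, 0.1171, 0.2629]
tool_rot: [-0.0, 0.998, 0.059, 0.003]
ft_force: [0.1, -1.1, -0.5]
width: 0.0595
grasp_force: 0.0
```

```bash
cat >> h.py <<'E'
JO=(509.2,189.5); JT=7.2
def jig(c,zlo,zhi,amin=80,box=(125,130)):
    "patches between heights (mm), jig frame mm"
    t=np.radians(JT); P=cloud(c)*1000; d=P[:,:,:2]-JO; J=np.stack([d@[np.cos(t),np.sin(t)],d@[-np.sin(t),np.cos(t)]],-1)
    m=((P[:,:,2]>zlo)&(P[:,:,2]<zhi)&(abs(J[:,:,0])<box[0])&(abs(J[:,:,1])<box[1])).astype(np.uint8)
    n,l,s,_=cv2.connectedComponentsWithStats(m)
    for i in range(1,n):
        if s[i,4]<amin: continue
        q=J[l==i]; print("x",np.percentile(q[:,0],[1,99]).round(1),"y",np.percentile(q[:,1],[1,99]).round(1),"ang",round(cv2.minAreaRect(q.astype(np.float32))[2],1),"z",np.median(P[l==i][:,2]).round(1))
E
python3 - <<'E'
from h import *; from cell import r
c,T,s=wrist(r,"w3"); print(s["tool_pos"],phi(T)); print("lands");jig(c,34,44); print("floors, blocks");jig(c,17,30)
E
```

```text
[0.49818855 0.11705109 0.26288249] 6.811848859698031
lands
x [84.2 99.4] y [-84. -55.] ang 89.5 z 39.7
x [21.  44.9] y [-84.3 -55.8] ang 89.7 z 39.7
x [-31.9  -8.3] y [-84.7 -55.9] ang 89.5 z 39.7
x [-99.2 -83.7] y [-85.1 -55.9] ang 0.7 z 39.6
floors, blocks
x [101.6 119.1] y [40.8 84.4] ang 89.7 z 21.4
x [102.4 119.1] y [-84.6 -55.5] ang 89.9 z 21.2
x [49.8 85.3] y [20.8 38.8] ang 89.7 z 21.2
x [50.4 84.9] y [-52.8 -35.3] ang 88.8 z 21.2
x [45.4 84.1] y [-84.7 -55.2] ang 0.2 z 25.9
x [50.1 84.5] y [-104.8  -87. ] ang 0.3 z 21.3
x [50.2 84.8] y [ 86.7 104.6] ang 89.8 z 21.3
x [-8.5 18.8] y [-85.  -55.8] ang 0.3 z 25.8
x [-84.6 -36.3] y [-104.2  -56. ] ang 89.2 z 25.5
x [-86.2 -50.7] y [-52.3 -35.1] ang 0.9 z 21.3
x [-85.3 -50.2] y [ 86.8 104.7] ang 89.4 z 21.4
x [-85.8 -50.3] y [21.1 38.9] ang 89.3 z 21.3
x [-122.  -101.9] y [-109.4  108.8] ang 89.7 z 27.3
```

The slim stile is seated: its lands are at z 39.7, and it sits at x 0, y -70 in the jig frame. Now the broad stile.

{"method": "jog_arm", "body": {
  "motion": [-0.7,0,0,0,0,0,4.25,-0.7,0,0,0,0,0,4.25,-0.7,-2.33,32.86,0,0,0,0,-0.7,-2.33,32.86,10,0,0,0,-0.7,-2.33,32.86,10,0,0,0,-0.7,-2.33,32.86,10,0,0,0,-0.7,-2.33,32.86,10,0,0,0,-0.7,-2.33,32.86,10,0,0,0,-0.7,-2.33,32.86,10,0,0,0,-0.7,-2.33,32.86,10,0,0,0,-0.7,-2.33,32.86,10,0,0,0,-0.7,-2.33,32.86,10,0,0,0,-0.7,0,0,30,0,0,0,-0.7,0,0,30,0,0,0,-0.7,0,0,25,0,0,0,-0.7,0,0,0,0,0,0,-0.7,0,0,0,0,0,0]
}}

```text
clock: 8.67
tool_pos: [0.4627, -0.2102, 0.0831]
tool_rot: [-0.001, 1.0, -0.015, -0.002]
ft_force: [-0.1, 0.1, 0.4]
width: 0.0724
grasp_force: 0.0
```

Run:
```python
from h import *; from cell import r
s=r.sense();T=tool(s); print(s["tool_pos"],phi(T),s["width"]); go(T,465.2,-210.7,-1.68)
```

```text
[ 0.46274054 -0.21020925  0.08313357] -1.6958010596627844 0.07238663357744275
dxy tool [2.5 0.4] rz -0.02
```

{"method": "jog_arm", "body": {
  "motion": [-0.7,2.5,0.4,30,0,0,0,-0.7,0,0,20,0,0,0,-0.7,0,0,12,0,0,0,-0.7,0,0,6,0,0,0,-0.7,0,0,3.5,0,0,0,-0.7,0,0,0,0,0,0,1,0,0,0,0,0,0,1,0,0,0,0,0,0,1,0,0,0,0,0,0,1,0,0,0,0,0,0,1,0,0,-10,0,0,0,1,0,0,-20,0,0,0,1,0,0,-30,0,0,0,1,0,0,-35,0,0,0,1,0,0,-35,0,0,0,1,0,0,-35,0,0,0,1,0,0,-35,0,0,0,1,0,0,-30,0,0,0]
}}

```text
clock: 10.17
tool_pos: [0.4665, -0.2112, 0.2466]
tool_rot: [0.001, 1.0, -0.015, 0.001]
ft_force: [1.1, -0.8, -2.0]
width: 0.0423
grasp_force: 62.3
```

{"method": "jog_arm", "body": {
  "motion": [1,0,0,0,0,0,-4.45,1,0,0,0,0,0,-4.45,1,5.1,-32.5,0,0,0,0,1,5.1,-32.5,0,0,0,0,1,5.1,-32.5,0,0,0,0,1,5.1,-32.5,0,0,0,0,1,5.1,-32.5,0,0,0,0,1,5.1,-32.5,0,0,0,0,1,5.1,-32.5,0,0,0,0,1,5.1,-32.5,0,0,0,0,1,5.1,-32.5,0,0,0,0,1,5.1,-32.5,0,0,0,0,1,5.1,-32.5,0,0,0,0,1,5.1,-32.5,0,0,0,0,1,5.1,-32.5,0,0,0,0,1,5.1,-32.5,0,0,0,0,1,0,0,0,0,0,0,1,0,0,0,0,0,0]
}}

```text
clock: 11.67
tool_pos: [0.4799, 0.2501, 0.2434]
tool_rot: [0.0, 0.998, 0.064, -0.0]
ft_force: [-0.4, 0.5, -1.5]
width: 0.0427
grasp_force: 62.3
```

Run:
```python
from h import *; from cell import r
c,T,s=wrist(r,"w4"); z=s["tool_pos"][2]; print(s["tool_pos"],phi(T),s["width"]); held(c,T,z+.0155,.003);held(c,T,z+.0015,.003); go(T,480.5,249.4)
```

```text
[0.47990516 0.25012008 0.24337248] 7.3804213813293655 0.04270930569222757
[251 150  62  36] x [49.5 61.6] y [-10.1  10.9] rect 56.1 0.4 23.7 8.2 72.6 z -13.2
[235 154  21  16] x [54.9 60.3] y [-16.   -8.9] rect 57.6 -12.5 5.5 7.2 1.1 z -13.2
[309 156  31  25] x [51.  59.5] y [10.3 20.6] rect 56.2 14.9 12.4 6.6 41.3 z -13.2
[219 170  28  19] x [48.1 54.7] y [-22.  -12.2] rect 51.2 -16.8 10.3 6.3 83.0 z -13.2
[234 176  61  30] x [41.7 52.1] y [-16.6   4.6] rect 46.5 -5.8 22.6 11.0 84.9 z -13.2
[208 278 143  50] x [-11.8  11. ] y [-25.8  24.9] rect -0.5 -0.2 55.7 23.8 89.8 z -13.3
[301  25  36  13] x [ 99.7 102.8] y [ 7.3 19.4] rect 101.3 13.3 12.6 3.3 90.0 z 0.1
[243 107  23  35] x [63.5 75.5] y [-14.1  -6.1] rect 69.5 -10.4 7.9 12.9 82.9 z 0.7
[267 111  20  17] x [68.5 74.4] y [-5.   2.3] rect 70.8 -1.2 6.8 5.8 64.4 z 0.8
[215 209 130  62] x [ 9.7 34.7] y [-25.3  24.6] rect 22.6 -0.3 55.8 26.3 89.7 z 0.6
[305 209  28  32] x [21.8 35.2] y [10.9 21.5] rect 28.5 16.4 11.3 14.1 84.7 z 0.8
[233 329  94  60] x [-57.1 -23.4] y [-21.5  21.4] rect -40.5 -0.1 44.0 36.4 89.2 z 0.6
dxy tool [0.5 0.8] rz None
```

Run:
```python
from h import *
c=dict(np.load("w4.npz")); T=np.linalg.inv(c["extrinsics"])@np.linalg.inv(c["mount"]); z=T[2,3]
held(c,T,z+.0133,.003);held(c,T,z-.0007,.003)
```

```text
[208   0 142  22] x [102.9 108.1] y [-22.   21.1] rect 105.3 -0.5 6.0 44.3 0.2 z -12.6
[217 144 125  65] x [39.8 63.2] y [-21.8  21.3] rect 51.5 -0.4 44.3 24.2 89.9 z -13.0
[209 275 142  54] x [-13.7  11. ] y [-24.9  24.3] rect -1.5 -0.3 55.7 26.0 89.9 z -13.1
[217  26 125 116] x [ 63.8 102.6] y [-21.9  21.1] rect 83.2 -0.4 44.3 39.6 90.0 z 1.0
[216 209 128  59] x [ 9.9 35.3] y [-22.2  21.7] rect 22.6 -0.3 55.7 26.3 89.9 z 0.8
[233 329  94  61] x [-57.1 -23.4] y [-21.5  21.5] rect -41.0 -0.0 44.1 37.5 89.9 z 0.7
```

{"method": "jog_arm", "body": {
  "motion": [1,2.8,1.1,20,0,0,0.4,1,0,0,35,0,0,0,1,0,0,35,0,0,0,1,0,0,35,0,0,0,1,0,0,30,0,0,0,1,0,0,20,0,0,0,1,0,0,12,0,0,0,1,0,0,8,0,0,0,1,0,0,6,0,0,0,1,0,0,6,0,0,0,1,0,0,4,0,0,0,1,0,0,3,0,0,0,1,0,0,0,0,0,0,1,0,0,0,0,0,0]
}}

```text
clock: 12.88
tool_pos: [0.4836, 0.2483, 0.0296]
tool_rot: [-0.0, 0.998, 0.059, 0.0]
ft_force: [-0.6, -0.4, 0.0]
width: 0.0426
grasp_force: 62.4
```

{"method": "jog_arm", "body": {
  "motion": [1,-0.8,-1.0,0,0,0,0,1,0,0,1,0,0,0,1,0,0,1,0,0,0,1,0,0,0,0,0,0,1,0,0,0,0,0,0]
}}

```text
clock: 13.3
tool_pos: [0.4825, 0.2491, 0.0273]
tool_rot: [0.0, 0.998, 0.059, -0.0]
ft_force: [0.7, 1.2, -1.0]
width: 0.043
grasp_force: 62.4
```

{"method": "jog_arm", "body": {
  "motion": [-0.4,0,0,0,0,0,0,-0.4,0,0,0,0,0,0,-0.4,0,0,0,0,0,0,-0.4,0,0,-10,0,0,0,-0.4,0,0,-20,0,0,0,-0.4,0,0,-30,0,0,0,-0.4,0,0,-35,0,0,0,-0.4,0,0,-35,0,0,0,-0.4,0,35,-35,0,0,0,-0.4,0,35,-35,0,0,0,-0.4,0,0,-35,0,0,0,-0.4,0,0,0,0,0,0,-0.4,0,0,0,0,0,0]
}}

```text
clock: 14.38
tool_pos: [0.4906, 0.1906, 0.2544]
tool_rot: [-0.001, 0.998, 0.059, 0.003]
ft_force: [-1.3, -0.1, -0.4]
width: 0.0595
grasp_force: 0.0
```

Run:
```python
from h import *; from cell import r
c,T,s=wrist(r,"w5"); print(s["tool_pos"],phi(T)); print("lands");jig(c,34,44)
```

```text
[0.49055247 0.19060801 0.25439401] 6.7576146382416065
lands
x [84.  99.6] y [-84.7 -54.8] ang 88.8 z 39.6
x [83.9 99.7] y [40.3 83.8] ang 89.6 z 39.8
x [21.  44.6] y [-84.9 -55. ] ang 89.7 z 39.6
x [20.9 44.4] y [40.5 83.9] ang 89.6 z 39.8
x [-32.   -8.3] y [-85.1 -55.4] ang 0.4 z 39.7
x [-32.1  -8.6] y [40.6 84.1] ang 89.8 z 39.7
x [-99.2 -83.7] y [-85.5 -55.7] ang 0.9 z 39.6
x [-99.5 -84. ] y [41.1 84.5] ang 0.2 z 39.7
```

Both stiles are home and aligned. Rails next, starting with the wide one.

{"method": "jog_arm", "body": {
  "motion": [-0.7,0,0,0,0,0,-7.15,-0.7,0,0,0,0,0,-7.15,-0.7,0,0,0,0,0,-7.15,-0.7,0,0,0,0,0,-7.15,-0.7,0,0,0,0,0,-7.15,-0.7,0,0,0,0,0,-7.15,-0.7,0,0,0,0,0,-7.15,-0.7,0,0,0,0,0,-7.15,-0.7,0,0,0,0,0,-7.15,-0.7,0,0,0,0,0,-7.15,-0.7,0,0,0,0,0,-7.15,-0.7,0,0,0,0,0,-7.15,-0.7,-36.5,-1.8,0,0,0,0,-0.7,-36.5,-1.8,0,0,0,0,-0.7,-36.5,-1.8,0,0,0,0,-0.7,-36.5,-1.8,0,0,0,0,-0.7,-36.5,-1.8,0,0,0,0,-0.7,-36.5,-1.8,0,0,0,0,-0.7,-36.5,-1.8,0,0,0,0,-0.7,-36.5,-1.8,0,0,0,0]
}}

```text
clock: 16.1
tool_pos: [0.4874, -0.1028, 0.2498]
tool_rot: [-0.001, 0.691, 0.723, -0.001]
ft_force: [-0.6, -0.6, -0.4]
width: 0.0726
grasp_force: 0.0
```

{"method": "jog_arm", "body": {
  "motion": [-0.7,-36.5,-1.8,10,0,0,0,-0.7,-36.5,-1.8,10,0,0,0,-0.7,-36.5,-1.8,10,0,0,0,-0.7,-36.5,-1.8,10,0,0,0,-0.7,-36.5,-1.8,10,0,0,0,-0.7,-36.5,-1.8,10,0,0,0,-0.7,-36.5,-1.8,10,0,0,0,-0.7,0,0,0,0,0,0,-0.7,0,0,0,0,0,0]
}}

```text
clock: 16.85
tool_pos: [0.4864, -0.358, 0.1785]
tool_rot: [-0.003, 0.692, 0.722, -0.0]
ft_force: [-0.4, 0.2, 0.9]
width: 0.0724
grasp_force: 0.0
```

Run:
```python
from h import *; from cell import r
c,T,s=wrist(r,"w6"); print(s["tool_pos"],phi(T),s["width"]); parts(c); go(T,487.2,-358.1,92.5)
```

```text
[ 0.4864079  -0.35798387  0.17848859] 92.47684514492089 0.07240064904011101
[479   0  23  70] 647.1 -222.5 50.5 14.0 -83.89 [0.0084 0.0099]
[528  25  32  85] 705.0 -244.6 63.6 23.1 88.83 [0.0088 0.0218]
[144  70  75 193] 400.0 -345.9 170.0 34.8 -81.55 [0.0138 0.015 ]
[254  92  55 184] 487.0 -357.6 169.5 46.0 -87.48 [0.0138 0.0149]
[343 102  68 181] 572.4 -362.0 170.0 24.9 84.75 [0.0137 0.0149]
[453 134  96 136] 679.6 -359.0 112.2 66.3 -78.52 [0.0315 0.0328]
[525 272  35 113] 761.4 -479.0 99.3 6.1 84.14 [0.0212 0.0448]
[505 292  29  52] 736.6 -481.1 57.9 13.3 84.33 [0.0112 0.0126]
[180 320  39  79] 404.3 -551.3 99.8 26.6 -75.16 [0.0155 0.0168]
dxy tool [-0.2  0.8] rz -0.02
```

{"method": "jog_arm", "body": {
  "motion": [-0.7,0,0.8,35,0,0,0,-0.7,0,0,35,0,0,0,-0.7,0,0,35,0,0,0,-0.7,0,0,25,0,0,0,-0.7,0,0,15,0,0,0,-0.7,0,0,10,0,0,0,-0.7,0,0,8,0,0,0,-0.7,0,0,4,0,0,0,-0.7,0,0,0,0,0,0,-0.7,0,0,0,0,0,0,0.2,0,0,0,0,0,0,0.2,0,0,0,0,0,0,0.2,0,0,0,0,0,0,0.2,0,0,0,0,0,0]
}}

```text
clock: 18.07
tool_pos: [0.4888, -0.358, 0.0157]
tool_rot: [0.001, 0.691, 0.723, 0.0]
ft_force: [-0.3, 1.0, 5.4]
width: 0.0434
grasp_force: 60.5
```

{"method": "jog_arm", "body": {
  "motion": [1,0,0,-10,0,0,0,1,0,0,-20,0,0,0,1,0,0,-30,0,0,0,1,0,0,-35,0,0,0,1,0,0,-35,0,0,-2.4,1,0,0,-30,0,0,-2.4,1,36,2,0,0,0,0,1,36,2,0,0,0,0,1,36,2,0,0,0,0,1,36,2,0,0,0,0,1,36,2,0,0,0,0,1,36,2,0,0,0,0,1,36,2,0,0,0,0,1,36,2,0,0,0,0,1,36,2,0,0,0,0,1,36,2,0,0,0,0]
}}

```text
clock: 19.4
tool_pos: [0.4612, 0.0036, 0.1751]
tool_rot: [0.001, 0.66, 0.751, 0.0]
ft_force: [1.1, -0.0, -1.4]
width: 0.0437
grasp_force: 61.2
```

{"method": "jog_arm", "body": {
  "motion": [1,36,2,0,0,0,0,1,36,2,0,0,0,0,1,36,2,0,0,0,0,1,36,2,0,0,0,0,1,36,2,0,0,0,0,1,0,0,0,0,0,0,1,0,0,0,0,0,0]
}}

```text
clock: 19.98
tool_pos: [0.4481, 0.1833, 0.1748]
tool_rot: [0.0, 0.659, 0.753, 0.0]
ft_force: [-0.5, -0.7, -0.6]
width: 0.0435
grasp_force: 61.2
```

Run:
```python
from h import *; from cell import r
c,T,s=wrist(r,"w7"); z=T[2,3]; print(s["tool_pos"],phi(T),s["width"],s["ft_force"]); held(c,T,z,.012); print("lands");jig(c,34,44); go(T,451.2,182.2)
```

```text
[0.44811359 0.18330987 0.17479475] 97.62416509174626 0.04351034697144532 [-0.47975745 -0.72893391 -0.59936829]
[194  84 172 306] x [-54.6  84. ] y [-23.8  23.4] rect 13.8 -1.2 69.7 146.8 80.6 z 1.9
lands
x [-16.4  -8.8] y [41.6 85.2] ang 89.9 z 39.6
x [20.1 44.5] y [41.5 84.8] ang 0.4 z 39.6
x [83.2 99.3] y [41.6 84.6] ang 89.5 z 39.5
x [20.5 44.8] y [-84.2 -54.1] ang 0.5 z 39.5
x [83.6 99.6] y [-83.7 -53.8] ang 0.1 z 39.3
dxy tool [-1.5  2.9] rz None
```

View pics/w7.png

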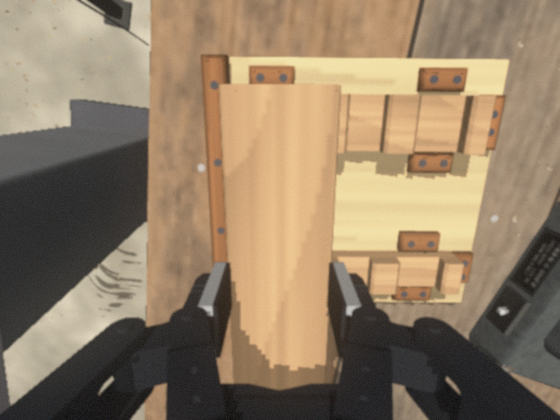

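The rail is held squarely across the stile line: its end is at row 85 and its long edges at columns 222 and 338. The fence is at column 215. Now for its exact place in the hand.

```bash
cat >> h.py <<'E'
def rail(c,T,zlo=-4,zhi=8,xs=(30,50,70,80),w=40):
    P=cloud(c); Q=(P-T[:3,3])@T[:3,:3]*1000
    m=(Q[:,:,2]>zlo)&(Q[:,:,2]<zhi)&(abs(Q[:,:,1])<w)&(c["depth"]>0)
    q=Q[m]; q=q[(q[:,0]>25)&(q[:,0]<95)]; print("end x",np.percentile(q[:,0],99.7).round(1))
    for x in xs:
        b=q[abs(q[:,0]-x)<3]; print(x,"y",np.percentile(b[:,1],[.5,99.5]).round(1),"mid",np.percentile(b[:,1],[.5,99.5]).mean().round(2),"z",np.median(b[:,2]).round(2))
def fromfile(f):
    c=dict(np.load(f)); return c,np.linalg.inv(c["extrinsics"])@np.linalg.inv(c["mount"])
E
python3 -c "
from h import *
rail(*fromfile('w7.npz'))"
```

```text
end x 84.8
30 y [-22.8  22.5] mid -0.12 z 1.9
50 y [-22.8  22.6] mid -0.07 z 1.83
70 y [-22.8  22.6] mid -0.12 z 1.82
80 y [-22.8  22.5] mid -0.12 z 1.82
```

{"method": "jog_arm", "body": {
  "motion": [1,-1.5,2.7,20,0,0,0.4,1,0,0,25,0,0,0,1,0,0,25,0,0,0,1,0,0,20,0,0,0,1,0,0,12,0,0,0,1,0,0,8,0,0,0,1,0,0,5,0,0,0,1,0,0,0,0,0,0,1,0,0,0,0,0,0]
}}

```text
clock: 20.78
tool_pos: [0.4518, 0.1804, 0.0598]
tool_rot: [0.0, 0.663, 0.749, 0.0]
ft_force: [0.3, -0.6, -0.7]
width: 0.0434
grasp_force: 61.2
```

Run:
```python
from h import *; from cell import r
s=r.sense();T=tool(s); print(s["tool_pos"],phi(T),s["ft_force"]); go(T,451.1,182.2,97.2)
```

```text
[0.45181836 0.1803629  0.05976026] 96.96286067378867 [ 0.30224749 -0.60713467 -0.68376001]
dxy tool [ 1.9 -0.5] rz -0.24
```

Underside is at 44; 16 mm to go to 28.

{"method": "jog_arm", "body": {
  "motion": [1,1.9,-0.5,3,0,0,-0.24,1,0,0,3,0,0,0,1,0,0,3,0,0,0,1,0,0,3,0,0,0,1,0,0,3,0,0,0,1,0,0,2,0,0,0,1,0,0,0,0,0,0,1,0,0,0,0,0,0]
}}

```text
clock: 21.45
tool_pos: [0.4505, 0.1825, 0.0421]
tool_rot: [-0.0, 0.661, 0.75, -0.0]
ft_force: [-0.4, 0.4, -0.7]
width: 0.0435
grasp_force: 61.2
```

{"method": "jog_arm", "body": {
  "motion": [-0.18,0,0,0,0,0,0,-0.18,0,0,0,0,0,0,-0.18,0,0,0,0,0,0,-0.18,0,0,-8,0,0,0,-0.18,0,0,-15,0,0,0,-0.18,0,0,-25,0,0,0,-0.18,0,0,-30,0,0,0,-0.18,0,0,-30,0,0,0,-0.18,0,0,-30,0,0,0,-0.18,0,0,0,0,0,0,-0.18,0,0,0,0,0,0]
}}

```text
clock: 22.37
tool_pos: [0.4515, 0.1829, 0.1826]
tool_rot: [0.001, 0.661, 0.75, 0.002]
ft_force: [0.3, 0.2, 0.3]
width: 0.0505
grasp_force: 0.0
```

Run:
```python
from h import *; from cell import r
c,T,s=wrist(r,"w8"); print(s["tool_pos"],phi(T),s["width"]); jig(c,34,44); go(T,572.4,-362.0,84.75)
```

```text
[0.45151245 0.18289931 0.18255149] 97.2489303170169 0.05048784558512449
x [-81.6 -36.6] y [-81.9  84.2] ang 0.0 z 39.8
x [-100.1  -84.2] y [41.7 84.9] ang 89.8 z 39.6
x [-33.2  -9.1] y [41.8 85. ] ang 0.0 z 39.7
x [20.1 44.4] y [41.8 84.4] ang 89.8 z 39.6
x [83.3 99.3] y [41.1 84.5] ang 89.4 z 39.5
x [-32.8  -8.8] y [-84.1 -54.3] ang 0.9 z 39.5
x [20.5 44.7] y [-84. -54.] ang 1.6 z 39.5
x [83.7 99.8] y [-84.2 -53.9] ang 0.8 z 39.3
x [-99.7 -83.9] y [-84.8 -54.6] ang 89.0 z 39.5
dxy tool [-531.6  170.2] rz 12.5
```

Wide rail seated flush (z 39.8, x -59). Narrow rail next.

{"method": "jog_arm", "body": {
  "motion": [-0.2,0,0,0,0,0,6.25,-0.2,0,0,0,0,0,6.25,-0.2,-35.4,11.35,0,0,0,0,-0.2,-35.4,11.35,0,0,0,0,-0.2,-35.4,11.35,0,0,0,0,-0.2,-35.4,11.35,0,0,0,0,-0.2,-35.4,11.35,0,0,0,0,-0.2,-35.4,11.35,0,0,0,0,-0.2,-35.4,11.35,0,0,0,0,-0.2,-35.4,11.35,0,0,0,0,-0.2,-35.4,11.35,0,0,0,0,-0.2,-35.4,11.35,0,0,0,0,-0.2,-35.4,11.35,0,0,0,0,-0.2,-35.4,11.35,0,0,0,0,-0.2,-35.4,11.35,0,0,0,0,-0.2,-35.4,11.35,0,0,0,0,-0.2,-35.4,11.35,0,0,0,0,-0.2,0,0,0,0,0,0,-0.2,0,0,0,0,0,0]
}}

```text
clock: 24.0
tool_pos: [0.5705, -0.363, 0.1775]
tool_rot: [-0.002, 0.74, 0.673, -0.0]
ft_force: [-0.5, 0.9, 0.5]
width: 0.0513
grasp_force: 0.0
```

Run:
```python
from h import *; from cell import r
c,T,s=wrist(r,"w9"); print(s["tool_pos"],phi(T),s["width"]); p=[q for q in parts(c) if abs(q[4]-24)<3][0]; go(T,p[1],p[2],p[5]%180)
```

```text
[ 0.57054153 -0.36304356  0.17751034] 84.5966066319421 0.05130322512747339
[419   0 141  74] 747.4 -257.6 112.1 51.2 -11.47 [0.0137 0.0477]
[471  53  89  30] 771.5 -278.1 73.7 17.4 -11.63 [0.0126 0.0143]
[ 30  89 114 187] 400.3 -345.9 169.9 35.8 -81.3 [0.0138 0.015 ]
[268  91  30 184] 572.5 -362.0 168.5 24.1 84.69 [0.0138 0.0149]
[351 102 107 146] 679.7 -358.8 111.3 65.9 -78.52 [0.0316 0.0328]
[472 145  88 210] 766.5 -434.6 200.5 43.1 72.9 [0.0295 0.0482]
[446 264  23  60] 736.3 -485.3 65.5 13.0 83.13 [0.0114 0.0128]
[297 299  54  83] 614.2 -527.5 98.0 39.7 -63.94 [0.0116 0.0151]
[131 385  30  35] 397.6 -590.3 47.9 31.1 88.65 [0.016  0.0173]
dxy tool [1.2 1.9] rz -0.09
```

{"method": "jog_arm", "body": {
  "motion": [-0.2,1.2,1.9,35,0,0,0,-0.2,0,0,35,0,0,0,-0.2,0,0,35,0,0,0,-0.2,0,0,25,0,0,0,-0.2,0,0,15,0,0,0,-0.2,0,0,9,0,0,0,-0.2,0,0,6,0,0,0,-0.2,0,0,4,0,0,0,-0.2,0,0,0,0,0,0,-0.2,0,0,0,0,0,0]
}}

```text
clock: 24.88
tool_pos: [0.5741, -0.3609, 0.0173]
tool_rot: [0.001, 0.739, 0.674, 0.0]
ft_force: [-0.4, 0.2, 0.0]
width: 0.0513
grasp_force: 0.0
```

{"method": "jog_arm", "body": {
  "motion": [1,0,0,0,0,0,0,1,0,0,0,0,0,0,1,0,0,0,0,0,0,1,0,0,0,0,0,0]
}}

```text
clock: 25.22
tool_pos: [0.5741, -0.3612, 0.0176]
tool_rot: [0.001, 0.739, 0.674, 0.0]
ft_force: [-0.8, 1.1, 5.5]
width: 0.0212
grasp_force: 59.2
```

{"method": "jog_arm", "body": {
  "motion": [1,0,0,-10,0,0,0,1,0,0,-20,0,0,0,1,0,0,-30,0,0,0,1,0,0,-35,0,0,0,1,0,0,-35,0,0,-6.25,1,0,0,-30,0,0,-6.25,1,37,0.7,0,0,0,0,1,37,0.7,0,0,0,0,1,37,0.7,0,0,0,0,1,37,0.7,0,0,0,0,1,37,0.7,0,0,0,0,1,37,0.7,0,0,0,0,1,37,0.7,0,0,0,0,1,37,0.7,0,0,0,0,1,37,0.7,0,0,0,0,1,37,0.7,0,0,0,0]
}}

```text
clock: 26.55
tool_pos: [0.5331, 0.0088, 0.1768]
tool_rot: [0.0, 0.661, 0.75, 0.0]
ft_force: [1.4, 0.1, -1.1]
width: 0.0212
grasp_force: 58.8
```

{"method": "jog_arm", "body": {
  "motion": [1,37,0.7,0,0,0,0,1,37,0.7,0,0,0,0,1,37,0.7,0,0,0,0,1,37,0.7,0,0,0,0,1,37,0.7,0,0,0,0,1,0,0,0,0,0,0,1,0,0,0,0,0,0]
}}

```text
clock: 27.13
tool_pos: [0.5134, 0.1927, 0.1765]
tool_rot: [0.0, 0.66, 0.752, -0.0]
ft_force: [-0.3, 0.5, -0.7]
width: 0.0214
grasp_force: 58.8
```

Run:
```python
from h import *; from cell import r
c,T,s=wrist(r,"w10"); print(s["tool_pos"],phi(T),s["width"],s["ft_force"]); rail(c,T); jig(c,34,44); go(T,515.1,190.2,97.2)
```

```text
[0.51342315 0.19268278 0.17648692] 97.46121193354246 0.02144051537644492 [-0.34040359  0.4626086  -0.709328  ]
end x 83.4
30 y [-12.   11.6] mid -0.21 z 3.74
50 y [-11.9  11.5] mid -0.18 z 3.69
70 y [-11.8  11.8] mid 0.01 z 3.74
80 y [-11.9  11.6] mid -0.17 z 3.66
x [-98.5 -36.1] y [-81.7  84.7] ang 0.1 z 39.8
x [-33.1 -19.1] y [41.9 85. ] ang 89.8 z 39.8
x [27.9 44.5] y [41.4 84.6] ang 0.3 z 39.8
x [83.5 99.5] y [41.  84.2] ang 89.5 z 39.6
x [83.9 99.9] y [-84.  -53.8] ang 0.4 z 39.4
dxy tool [-2.7  1.4] rz 0.26
```

{"method": "jog_arm", "body": {
  "motion": [1,-1.1,1.4,20,0,0,0.26,1,0,0,25,0,0,0,1,0,0,25,0,0,0,1,0,0,20,0,0,0,1,0,0,12,0,0,0,1,0,0,8,0,0,0,1,0,0,3,0,0,0,1,0,0,0,0,0,0,1,0,0,0,0,0,0]
}}

```text
clock: 27.93
tool_pos: [0.5161, 0.1898, 0.064]
tool_rot: [0.0, 0.663, 0.749, 0.001]
ft_force: [0.0, -1.0, 0.6]
width: 0.0214
grasp_force: 58.9
```

Run:
```python
from h import *; from cell import r
s=r.sense();T=tool(s); print(s["tool_pos"],phi(T),s["ft_force"]); go(T,515.1,190.2,97.2)
```

```text
[0.51611549 0.18982546 0.06398203] 96.94374719940089 [ 0.00650127 -1.03527033  0.58471083]
dxy tool [ 0.5 -1. ] rz -0.26
```

Underside is at 46.3; 20 mm down. I'm adding 1.6 mm along to centre the length.

{"method": "jog_arm", "body": {
  "motion": [1,2,-0.9,4,0,0,-0.26,1,0,0,4,0,0,0,1,0,0,3,0,0,0,1,0,0,3,0,0,0,1,0,0,3,0,0,0,1,0,0,2,0,0,0,1,0,0,0,0,0,0,1,0,0,0,0,0,0]
}}

```text
clock: 28.6
tool_pos: [0.5142, 0.1921, 0.0441]
tool_rot: [-0.0, 0.661, 0.75, -0.0]
ft_force: [0.6, -0.4, -0.2]
width: 0.0215
grasp_force: 58.9
```

{"method": "jog_arm", "body": {
  "motion": [0.3,0,0,0,0,0,0,0.3,0,0,0,0,0,0,0.3,0,0,0,0,0,0,0.3,0,0,-8,0,0,0,0.3,0,0,-15,0,0,0,0.3,0,0,-25,0,0,0,0.3,0,0,-30,0,0,0,0.3,0,0,-30,0,0,0,0.3,0,0,-30,0,0,0,0.3,0,0,0,0,0,0,0.3,0,0,0,0,0,0]
}}

```text
clock: 29.52
tool_pos: [0.5152, 0.1924, 0.1848]
tool_rot: [0.001, 0.661, 0.75, 0.002]
ft_force: [1.0, 0.8, 0.1]
width: 0.0303
grasp_force: 0.0
```

Run:
```python
from h import *; from cell import r
c,T,s=wrist(r,"w11"); print(s["tool_pos"],phi(T),s["width"]); jig(c,34,44); go(T,400.2,-345.9,98.55)
```

```text
[0.51523807 0.19239532 0.18478379] 97.2530495027663 0.030262584990036537
x [-98.6 -36.2] y [-81.7  84.8] ang 0.1 z 39.7
x [-6.4 17. ] y [-81.6  84.9] ang 90.0 z 39.8
x [-33.1  -8.9] y [42.  84.9] ang 90.0 z 39.7
x [20.3 44.4] y [41.3 85. ] ang 89.9 z 39.7
x [83.5 99.5] y [41.3 84.4] ang 90.0 z 39.6
x [84.  99.9] y [-84.  -53.9] ang 0.1 z 39.5
x [-31.1  -8.6] y [-84.8 -54.3] ang 89.4 z 39.5
x [20.7 43.6] y [-84.  -54.1] ang 0.0 z 39.5
dxy tool [-515.2 -193.8] rz -1.3
```

{"method": "jog_arm", "body": {
  "motion": [-0.4,0,0,0,0,0,-1.3,-0.4,-34.35,-12.92,0,0,0,0,-0.4,-34.35,-12.92,0,0,0,0,-0.4,-34.35,-12.92,0,0,0,0,-0.4,-34.35,-12.92,0,0,0,0,-0.4,-34.35,-12.92,0,0,0,0,-0.4,-34.35,-12.92,0,0,0,0,-0.4,-34.35,-12.92,0,0,0,0,-0.4,-34.35,-12.92,0,0,0,0,-0.4,-34.35,-12.92,0,0,0,0,-0.4,-34.35,-12.92,0,0,0,0,-0.4,-34.35,-12.92,0,0,0,0,-0.4,-34.35,-12.92,0,0,0,0,-0.4,-34.35,-12.92,0,0,0,0,-0.4,-34.35,-12.92,0,0,0,0,-0.4,-34.35,-12.92,0,0,0,0,-0.4,0,0,0,0,0,0,-0.4,0,0,0,0,0,0]
}}

```text
clock: 31.07
tool_pos: [0.3981, -0.3472, 0.1805]
tool_rot: [-0.002, 0.653, 0.757, 0.0]
ft_force: [-0.2, -0.3, -0.0]
width: 0.0597
grasp_force: 0.0
```

Run:
```python
from h import *; from cell import r
c,T,s=wrist(r,"w12"); print(s["tool_pos"],phi(T),s["width"]); p=[q for q in parts(c) if abs(q[4]-35)<3 and q[3]>150][0]; go(T,p[1],p[2],p[5]%180)
```

```text
[ 0.39807743 -0.34722144  0.18054724] 98.39864124731503 0.05969837306093319
[262  91  41 183] 400.0 -345.7 169.2 34.0 -81.48 [0.0138 0.0149]
[521 188  39 119] 654.8 -363.7 112.2 19.9 -76.94 [0.0237 0.0322]
[233 316  32  70] 390.8 -527.7 83.1 32.1 -84.8 [0.0161 0.0174]
dxy tool [1.2 2.1] rz -0.12
```

{"method": "jog_arm", "body": {
  "motion": [-0.4,1.2,2,35,0,0,-0.12,-0.4,0,0,35,0,0,0,-0.4,0,0,35,0,0,0,-0.4,0,0,25,0,0,0,-0.4,0,0,15,0,0,0,-0.4,0,0,10,0,0,0,-0.4,0,0,8,0,0,0,-0.4,0,0,4,0,0,0,-0.4,0,0,0,0,0,0,-0.4,0,0,0,0,0,0,1,0,0,0,0,0,0,1,0,0,0,0,0,0,1,0,0,0,0,0,0,1,0,0,0,0,0,0]
}}

```text
clock: 32.28
tool_pos: [0.4015, -0.3452, 0.0165]
tool_rot: [0.001, 0.652, 0.758, -0.0]
ft_force: [0.2, 0.5, 5.7]
width: 0.0318
grasp_force: 59.2
```

{"method": "jog_arm", "body": {
  "motion": [1,0,0,-10,0,0,0,1,0,0,-20,0,0,0,1,0,0,-30,0,0,0,1,0,0,-35,0,0,0,1,0,0,-35,0,0,0,1,0,0,-30,0,0,1.35,1,34.4,15.8,0,0,0,0,1,34.4,15.8,0,0,0,0,1,34.4,15.8,0,0,0,0,1,34.4,15.8,0,0,0,0,1,34.4,15.8,0,0,0,0,1,34.4,15.8,0,0,0,0,1,34.4,15.8,0,0,0,0,1,34.4,15.8,0,0,0,0,1,34.4,15.8,0,0,0,0,1,34.4,15.8,0,0,0,0]
}}

```text
clock: 33.62
tool_pos: [0.514, 0.0184, 0.1763]
tool_rot: [0.001, 0.661, 0.751, 0.0]
ft_force: [1.1, -0.7, -0.4]
width: 0.0317
grasp_force: 59.8
```

{"method": "jog_arm", "body": {
  "motion": [1,34.4,15.8,0,0,0,0,1,34.4,15.8,0,0,0,0,1,34.4,15.8,0,0,0,0,1,34.4,15.8,0,0,0,0,1,34.4,15.8,0,0,0,0,1,0,0,0,0,0,0,1,0,0,0,0,0,0]
}}

```text
clock: 34.2
tool_pos: [0.5704, 0.1988, 0.1755]
tool_rot: [0.0, 0.659, 0.752, 0.0]
ft_force: [0.0, -1.2, -0.5]
width: 0.0316
grasp_force: 59.8
```

Run:
```python
from h import *; from cell import r
c,T,s=wrist(r,"w13"); print(s["tool_pos"],phi(T),s["width"],s["ft_force"]); rail(c,T); jig(c,34,44); go(T,573.2,197.6,97.2)
```

```text
[0.57036605 0.19880423 0.17553442] 97.49720379295712 0.0315563006288418 [ 0.01328455 -1.1590953  -0.53155278]
end x 84.1
30 y [-16.9  16.7] mid -0.13 z 2.66
50 y [-16.7  16.7] mid 0.01 z 2.65
70 y [-16.8  16.7] mid -0.03 z 2.58
80 y [-16.7  16.7] mid -0.0 z 2.57
x [-98.3 -35.9] y [-82.5  84.7] ang 0.2 z 39.8
x [-31.9  17.4] y [-82.   84.5] ang 0.1 z 39.7
x [20.3 28.5] y [41.6 84.6] ang 89.6 z 39.6
x [95.  99.7] y [41.3 84.3] ang 0.5 z 39.8
dxy tool [-1.5  2.7] rz 0.3
```

{"method": "jog_arm", "body": {
  "motion": [1,-1,2.5,20,0,0,0.3,1,0,0,25,0,0,0,1,0,0,25,0,0,0,1,0,0,20,0,0,0,1,0,0,12,0,0,0,1,0,0,8,0,0,0,1,0,0,3,0,0,0,1,0,0,0,0,0,0,1,0,0,0,0,0,0]
}}

```text
clock: 35.0
tool_pos: [0.5735, 0.1961, 0.0632]
tool_rot: [0.0, 0.663, 0.749, 0.001]
ft_force: [-0.2, -0.7, -1.2]
width: 0.0312
grasp_force: 59.8
```

Run:
```python
from h import *; from cell import r
s=r.sense();T=tool(s); print(s["tool_pos"],phi(T),s["ft_force"]); go(T,573.1,198.2,97.2)
```

```text
[0.57347106 0.19612202 0.06319759] 96.9795569703191 [-0.21098521 -0.71101584 -1.16229798]
dxy tool [ 2.1 -0.1] rz -0.22
```

{"method": "jog_arm", "body": {
  "motion": [1,2,-0.2,4,0,0,-0.22,1,0,0,4,0,0,0,1,0,0,3,0,0,0,1,0,0,3,0,0,0,1,0,0,3,0,0,0,1,0,0,2,0,0,0,1,0,0,0,0,0,0,1,0,0,0,0,0,0]
}}

```text
clock: 35.67
tool_pos: [0.5725, 0.1985, 0.0431]
tool_rot: [0.0, 0.661, 0.75, -0.0]
ft_force: [0.5, -0.6, -0.3]
width: 0.0316
grasp_force: 59.8
```

{"method": "jog_arm", "body": {
  "motion": [0.07,0,0,0,0,0,0,0.07,0,0,0,0,0,0,0.07,0,0,0,0,0,0,0.07,0,0,-8,0,0,0,0.07,0,0,-15,0,0,0,0.07,0,0,-25,0,0,0,0.07,0,-20,-30,0,0,0,0.07,0,-20,-30,0,0,0,0.07,0,-20,-30,0,0,0,0.07,0,0,0,0,0,0,0.07,0,0,0,0,0,0]
}}

```text
clock: 36.58
tool_pos: [0.5134, 0.1912, 0.184]
tool_rot: [0.001, 0.661, 0.75, 0.002]
ft_force: [0.8, -0.6, 0.0]
width: 0.0399
grasp_force: 0.0
```

Run:
```python
from h import *; from cell import r
c,T,s=wrist(r,"w14"); print(s["tool_pos"],phi(T),s["width"]); jig(c,34,44)
c0=dict(np.load("top0.npz")); c1=r.camera("top"); cv2.imwrite("pics/top1.png",c1["image"][:,:,::-1])
d=cv2.absdiff(c0["image"],c1["image"]).max(2); print("tin/tape change px>40:",(d[110:155,290:375]>40).sum())
```

```text
[0.5133996  0.19123173 0.18396538] 97.26141602518055 0.03992158612244634
x [-98.6 -36.1] y [-80.7  84.6] ang 0.4 z 39.8
x [-32.9  -8.8] y [42.  84.7] ang 89.8 z 39.7
x [-6.4 17.1] y [-81.2  84.7] ang 90.0 z 39.8
x [20.3 44.4] y [41.3 84.8] ang 89.8 z 39.7
x [46.9 80.4] y [-67.3  84.1] ang 89.9 z 39.7
x [83.5 99.6] y [41.3 84.2] ang 89.9 z 39.6
x [-32.4  -8.7] y [-84.3 -54.3] ang 89.4 z 39.5
x [21.  44.6] y [-84.2 -54.1] ang 89.7 z 39.5
x [84.  99.9] y [-84.  -53.8] ang 89.9 z 39.5
tin/tape change px>40: 0
```

View pics/w14.png

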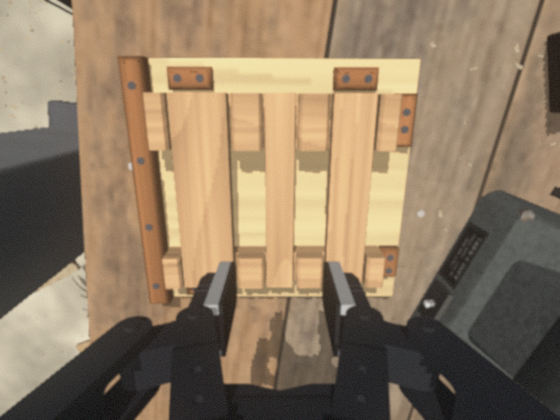

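The picture shows both stiles and all three rails flush in the jig, with the rails centred in their housings at columns 200, 280 and 350. The heights are 39.5-39.8 mm, against 40 mm nominal. The tin and tape haven't moved and the gripper is clear, so I'm handing in.

```bash
python3 -c "
from cell import r
print(r.sign_off())"
```

```text
the job is handed in; nothing more can be done
None
```

The frame is dry-fitted in the jig and handed in after about 37 s of robot time: both stiles are home, all three rails measured flush in their housings, and the tape and tin look unmoved; the judge's verdict wasn't shown.

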